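# Index the brush head to the gauge and lock the table

### The arm

A 6-joint arm with a two-finger parallel gripper is mounted at the origin on a cart in front of the work surface, level with it; the furniture and walls round the work are solid. World frame = base frame: x ahead of the robot, y to its left, z up, the work surface at z = 0. Lengths are in mm, angles in rad, forces in N, time in s.
With the tool pointing down it reaches from about 350 to 975 mm from the base axis. Payload 7.1 kg.
Tool frame: the origin (TCP) lies on the front face of the gripper's body, between the roots of the fingers; the fingertips stand 80 mm ahead of it and the grasp point (between the pads) lies 61 mm ahead of it; z points along the fingers, y is the line along which they close (so a half turn about z gives the same grasp; the last joint's range is limited). The gripper opens to 88 mm and grips with 3 to 60 N. Pads are 20 mm wide; open, the fingers measure 115 mm over their backs; the gripper's body (75 mm by 178 mm) begins 61 mm behind the grasp point.
Start: joints at [1.115, 0.423, 1.63, -0, 1.089, -0.019], TCP at [264.369, 566.317, 302.675] pointing down, gripper open.
Joint ranges: [-3, 3], [-0.9, 2.11], [0.09, 2.58], [-1.31, 4.45], [0.11, 2.69], [-2.54, 2.54]. Speed limits (rad/s): [2.39, 2.39, 3.01, 3.14, 3.14, 3.14].

### API

Orientations are given as a rotation vector (axis times angle).
In Python, from workcell import readout, vision, close_job gives the robot as it stands.
- The arm moves only by the tool servo_tool, never from a script. Its argument "plan" is a list that holds one entry, the list of rows, each a list of 7 numbers: the gripper command: -1 is fully open, 1 is shut, values between are in proportion, then the shift along the world's x, y, z in units of 40 mm (1.0 is 40 mm), then the turn, a rotation vector about the world's x, y, z in units of 5 degrees (1.0 is 5 degrees). A call has 1 to 5 rows; each row shifts and turns the commanded pose from where the row before left it; what a row does not reach is not made up. A row lasts 1/12 s, in which the tool goes at most 41.7 mm and 7.16 degrees, less where a joint would pass 70% of its speed; a pose out of reach is approached as far as the arm can. A call is refused whole if a number of a shift passes 1 or a number of a turn 1, either way. A call with a gripper value outside its range is refused whole. The fingers move at their own pace and stop on an object; the grip force is fixed at half the most. Time passes only in rows, so rows that do not move let the fingers close. It gives the time, the measured TCP pose, the force, the opening and the grip force at its end, in the units of the state.
- readout.get_obs(): the state, without advancing time (a new reading comes with each control period).
- vision.get_image(name): name is "scene" or "side" or "wrist"; returns the picture (480x640x3 uint8, red, green, blue); there is no depth.
- vision.camera_params(name): a dict with "fx", "fy", "cx", "cy" (pixels), "rvec" (rotation vector, rad) and "tvec" (3), from world to camera coordinates, as OpenCV has them; the wrist camera has in their place "hand_eye" (4x4, takes a point from camera to tool coordinates, whose origin is the TCP and whose axes are the flange's). Camera axes: x right, y down, z forward; pixel columns grow to the right and rows downward; lengths in mm; the calibration is good to about 2 mm. A picture is of the moment at which its call begins: read the wrist's pose just before it. camera_params takes no time and is no camera call.
- close_job(): hands the job in; it is judged then, once.
The state is a dict: "t": time; "qpos": joint angles; "qvel": joint speeds; "joint_torque": joint torques, N m; "ee_pos": TCP position; "orientation": TCP orientation; "ft_force": force on the tool from outside, world axes, zero at the start; "moment": the same for the moment, N m; "width": finger opening in mm; "grasp_force": force on a finger pad.
Only numpy, scipy, OpenCV 4.12 (cv2) and the standard library are available. Lean on these libraries where they do the work, as an engineer would, in place of code of your own. Each camera call takes 0.05 s, during which the arm holds its last target. There are 200 camera calls.

### The job

Turn the indexing table until the brush head that stands bristles up is under the gauge blade and the table has clicked into its detent there. Then lock the table: tighten the black ratchet knob of the clamp clockwise until the screw comes to its stop and the knob slips and clicks, a few clicks at most and never half a turn of slipping. Leave the loose things standing round the table where they are.

Things in the scene. Friction and masses are not known exactly. Their poses are not given: they have to be found in the camera images.
- base: Fixed base of a four-station rotary indexing table for brush heads. Origin on the turning axis, at the work surface; z up. In its axes: gauge post along +x, clamp along -y (column 44 x 36 mm round the knob's axis, 46 mm high; a strap up to 60 mm high reaches from it over the rim), detent housing along +y (26 mm square, 48 mm high, centred 168 mm out).
- table (a joint): Turning angle of the disc (rad), endless both ways; 0 or any whole turn: bristle-up head under the gauge. Positive is anticlockwise from above. Disc 256 mm across, top 45 mm high. A sprung roller clicks in at each quarter turn: released within 0.06 rad of one, the disc is drawn to it. Passing one takes about 0.9 N m (9 N at a post); elsewhere friction is 0.04 N m and it stays where left.
- bristle_head (a point): Top centre of the brush head standing bristles up in its white ferrule (74 mm across, 74 mm tall, fixed to the disc), 75 mm from the axis, 119 mm above the work surface. The other stations, anticlockwise from it, all fixed: a brush head upside down (white ferrule on top, 74 mm tall), a bare ferrule ring 22 mm tall, a bare ferrule ring 40 mm tall.
- gauge (a point): Point under the gauge blade, 75 mm from the axis, 15 mm above where the bristle-up head's top belongs. The steel blade (22 mm wide, underside 134 mm, top 144 mm high, its screw head 154 mm) reaches from its post (18 x 30 mm, 156 mm from the axis along base +x) in to 27 mm from the axis. Heads and posts pass beneath it; a gripper holding a post cannot.
- knob (a point): Grip centre of the clamp's ratchet knob, 91 mm above the work surface, 190 mm from the disc's axis: a black upright bar 44 mm long (this point's x) and 14 mm thick (its y), top 16 mm above this point, on a round collar 36 mm across whose top is 15 mm below it. The point turns with the knob about its vertical z.
- screw (a joint): Angle of the clamp screw (rad), grows as the knob is turned clockwise seen from above. Starts between 0 and 1.2; firm stop at 2.2, where the strap bears on the disc and brakes it. Friction 0.04 N m; stays where it is left.
- cap (a joint): Slip of the ratchet knob on its screw (rad), 0 at the start. With the screw at its stop, turning on clockwise makes the knob slip against a steady 0.15 N m and this grows; the first click counts at 0.25, and past 3.1 the knob is overrun.
- post0 (a point): Top centre of grip post 0: a round upright steel post 16 mm thick on the disc, 75 mm tall, its top 120 mm above the work surface, 105 mm from the turning axis, standing 45 degrees anticlockwise from the bristle-up head. The nearest station parts leave about 28 mm free beside it, more toward and away from the axis.
- post1 (a point): Top centre of grip post 1: a round upright steel post 16 mm thick on the disc, 75 mm tall, its top 120 mm above the work surface, 105 mm from the turning axis, standing 135 degrees anticlockwise from the bristle-up head. The nearest station parts leave about 28 mm free beside it, more toward and away from the axis.
- post2 (a point): Top centre of grip post 2: a round upright steel post 16 mm thick on the disc, 75 mm tall, its top 120 mm above the work surface, 105 mm from the turning axis, standing 225 degrees anticlockwise from the bristle-up head. The nearest station parts leave about 28 mm free beside it, more toward and away from the axis.
- post3 (a point): Top centre of grip post 3: a round upright steel post 16 mm thick on the disc, 75 mm tall, its top 120 mm above the work surface, 105 mm from the turning axis, standing 315 degrees anticlockwise from the bristle-up head. The nearest station parts leave about 28 mm free beside it, more toward and away from the axis.
- black_pot: Bystander, loose on the work surface: black moulded pot, 76 mm across, 62 mm tall. Origin at the centre of its underside.
- tar_pot: Bystander, loose on the work surface: small dark iron pot, 72 mm across, 40 mm tall. Origin at the centre of its underside.
- spare_head: Bystander, loose on the work surface: spare brush head standing loose beside the clamp, about 85 x 77 mm, 84 mm tall. Origin at the centre of its underside.
- ferrule: Bystander, loose on the work surface: loose white plastic ferrule ring, 68 mm across, 26 mm tall. Origin at the centre of its underside.
- lid: Bystander, loose on the work surface: round brown turned lid, 86 mm across, 26 mm tall. Origin at the centre of its underside.
- stone: Bystander, loose on the work surface: grey whetstone, 109 x 67 mm, 18 mm tall. Origin at the centre of its underside.
- tin: Bystander, loose on the work surface: small dark open pin tin, 68 x 60 mm, 24 mm tall. Origin at the centre of its underside.

How it is judged (in metres and radians):
On the way, in this order (a step that is already met when the one before it is completed fails the run):
1. the bristle-up brush head is under the gauge blade, the table at rest in its detent, the knob not yet slipped (horizontal distance between bristle_head and gauge below 0.0035 m and velocity of joint table between -0.05 and 0.05 rad/s and value of joint cap below 0.2 rad), for 0.3 s.
2. the clamp screw is at its stop and the knob has slipped by its first click (horizontal distance between bristle_head and gauge below 0.0035 m and value of joint screw above 2.14 rad and value of joint cap above 0.25 rad), for 0.2 s.
At the end, for the whole second after the job is handed in: The bristle-up head's centre is within 3.5 mm (seen from above) of the gauge point, the table is at rest, the clamp screw is within 0.06 rad of its stop and the knob has slipped at least 0.25 rad past it (all of step 2 and velocity of joint table between -0.05 and 0.05 rad/s); the robot touches nothing.
It fails at once if a loose bystander pushed more than 30 mm from its place (distance of any of black_pot, tar_pot, spare_head, ferrule, lid, stone, tin from where it was at the start of the episode above 0.03 m).
It fails at once if the ratchet knob run on for half a turn of slip (value of joint cap above 3.14 rad).
It also fails if it takes over 72 s, if anything falls off the work surface, if the arm or the gripper's body presses on something with over 40 N, if the wrist force passes 120 N, or if a joint passes its speed limit or range.

## Working session

There is one attempt and no reset: what is moved stays moved. The work goes in short steps, Python scripts to look and compute and a tool call to move; the robot and the scene stay as the last step left them, time stands still between calls to the robot, and variables do not carry over. Pictures are saved under pics/ and viewed, at most 10 in all, crops included, and the job is handed in when it is done.

Besides the shell and the picture viewer there is one more tool, called after "Request:" in YAML: its name, and indented under it one key for each argument. servo_tool: Moves the arm, as the interface text tells. Its arguments: {"type":"object","properties":{"plan":{"type":"array"}},"required":["plan"]}

```bash
ls; mkdir -p pics; python3 - <<'E'
from workcell import readout, vision
import cv2
for n in ("scene","side"):
    cv2.imwrite(f"pics/{n}0.png",vision.get_image(n)[:,:,::-1])
for n in ("scene","side","wrist"): print(n,vision.camera_params(n))
print(readout.get_obs())
E
```

```text
pics
scene {'fx': 609.4214072434166, 'fy': 609.4214072434166, 'cx': 309.8063284297127, 'cy': 237.16584327374326, 'rvec': array([ 2.24685442, -0.79623638,  0.32764565]), 'tvec': array([-434.20273747,  341.24909707, 1286.98812781])}
side {'fx': 538.0467456795606, 'fy': 538.0467456795606, 'cx': 317.2261410326359, 'cy': 237.34471228293268, 'rvec': array([ 2.36960775,  1.10776396, -0.29476525]), 'tvec': array([-378.57465075, -333.00809984, 1690.85398525])}
wrist {'fx': 403.16874329910985, 'fy': 403.16874329910985, 'cx': 324.6199975096422, 'cy': 242.90502989217853, 'hand_eye': array([[-4.97945569e-04, -9.69867429e-01, -2.43632761e-01,
         6.67544902e+01],
       [ 9.99999366e-01, -2.36912304e-04, -1.10072112e-03,
         1.62631197e-02],
       [ 1.00983397e-03, -2.43633155e-01,  9.69866932e-01,
        -8.25515079e+01],
       [ 0.00000000e+00,  0.00000000e+00,  0.00000000e+00,
         1.00000000e+00]])}
{'t': 0.1, 'qpos': array([ 1.11499936e+00,  4.23735349e-01,  1.63060785e+00, -2.20517261e-05,
        1.08862570e+00, -1.89919903e-02]), 'qvel': array([ 6.23333071e-04, -1.68875570e-03, -4.10971514e-03,  4.78161364e-05,
        3.76217484e-04,  1.96812995e-03]), 'joint_torque': array([ 6.04991474e-04, -5.45619857e+01, -2.74323177e+01,  6.46287971e-02,
        1.88307697e-02, -4.02852237e-06]), 'ee_pos': array([264.2049312 , 565.97073013, 301.99976953]), 'orientation': array([-6.80608074e-01, -3.06666894e+00,  2.10818118e-03]), 'ft_force': array([-0.00743795, -0.30055167, -0.01104176]), 'moment': array([-0.03667879,  0.01447744,  0.03008907]), 'grasp_force': 0.0, 'width': 88.0907214352335}
```

View pics/scene0.png

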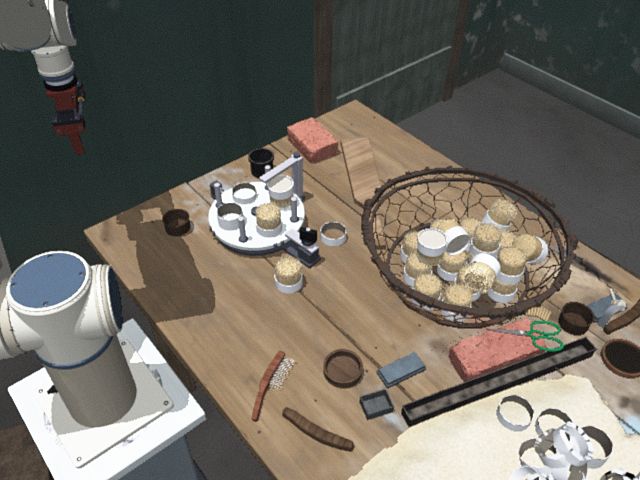

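View pics/side0.png

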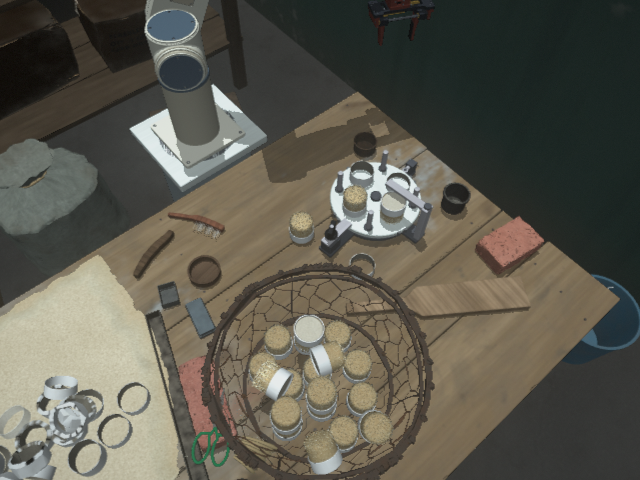

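The scene view shows the disc at about (258,215), the bristle-up head at (268,213), the gauge post at (298,175) and the knob at (309,236). The side view shows the disc at (376,197), the bristle head at (355,193) and the knob at (332,235). I'll enlarge both.

```bash
python3 - <<'E'
import cv2,numpy as np
a=cv2.imread("pics/scene0.png")[140:290,190:350]; b=cv2.imread("pics/side0.png")[125:275,310:470]
f=lambda i:cv2.resize(i,None,fx=2.5*2,fy=4,interpolation=cv2.INTER_CUBIC)
g=lambda i:cv2.resize(i,None,fx=4,fy=4,interpolation=cv2.INTER_CUBIC)
cv2.imwrite("pics/a4.png",g(a)); cv2.imwrite("pics/b4.png",g(b))
E
```

```text
(no output)
```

View pics/a4.png

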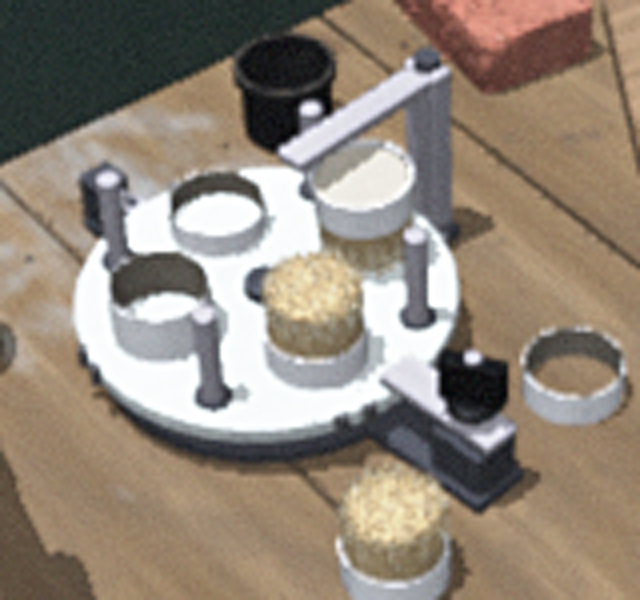

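View pics/b4.png

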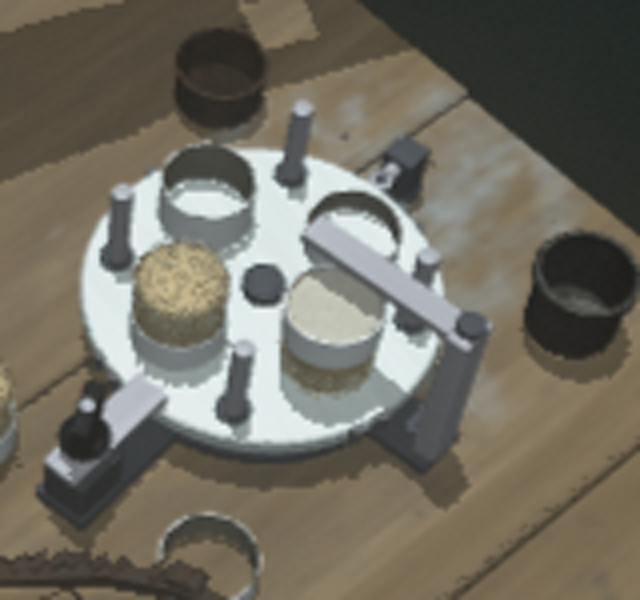

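The crops show all four post tops. In scene-crop pixels, post0 is (416,236), post1 (312,108), post2 (107,178) and post3 (206,314). In side-crop pixels they are (243,350), (428,258), (302,108) and (121,192). The gauge screw is at (427,60) in the scene crop and (472,325) in the side crop. The knob's pale dot is at (473,357) and (87,407). I'll fit the model to these.

```bash
cat >h.py <<'E'
import numpy as np,cv2
from workcell import readout,vision
from scipy.spatial.transform import Rotation as R
C={n:vision.camera_params(n) for n in("scene","side","wrist")}
def cam(n,obs=None):
    c=C[n];K=np.array([[c['fx'],0,c['cx']],[0,c['fy'],c['cy']],[0,0,1]])
    if n!="wrist": return K,np.array(c['rvec']),np.array(c['tvec'])
    T=np.eye(4);T[:3,:3]=R.from_rotvec(obs['orientation']).as_matrix();T[:3,3]=obs['ee_pos']
    M=np.linalg.inv(T@c['hand_eye']); return K,R.from_matrix(M[:3,:3]).as_rotvec(),M[:3,3]
def proj(P,n,obs=None):
    K,r,t=cam(n,obs);return cv2.projectPoints(np.asarray(P,float).reshape(-1,1,3),r,t,K,None)[0][:,0]
def plane(uv,z,n,obs=None):
    K,r,t=cam(n,obs);Rm=R.from_rotvec(r).as_matrix()
    o=-Rm.T@t;d=Rm.T@np.linalg.inv(K)@np.array([*uv,1.]);return o+d*(z-o[2])/d[2]
E
python3 - <<'E'
from h import *
from scipy.optimize import least_squares
sc=np.array([[416,236],[312,108],[107,178],[206,314],[427,60],[473,357]])/4+[190,140]
sd=np.array([[243,350],[428,258],[302,108],[121,192],[472,325],[87,407]])/4+[310,125]
def pts(p):
    x,y,b,th,zk=p
    P=[[x+105*np.cos(b+th+k),y+105*np.sin(b+th+k),120] for k in np.pi/4*np.array([1,3,5,7])]
    P+=[[x+156*np.cos(b),y+156*np.sin(b),154],[x+190*np.sin(b),y-190*np.cos(b),zk]]
    return np.array(P)
res=lambda p:np.r_[(proj(pts(p),"scene")-sc).ravel(),(proj(pts(p),"side")-sd).ravel()]
for i in range(5): print(plane(sc[i],120 if i<4 else 154,"scene"),plane(sd[i],120 if i<4 else 154,"side"))
c=plane([258,215],45,"scene")
s=min((least_squares(res,[c[0],c[1],b,t,105]) for b in(0,2,4) for t in(-3,-1.5,0,1.5)),key=lambda s:s.cost)
print(s.x,s.cost);print(res(s.x).round(1));print(pts(s.x).round())
E
```

```text
[620.1177072  139.55683246 120.        ] [626.84236842 145.23964369 120.        ]
[645.5204173  286.17105222 120.        ] [651.17084882 291.50513275 120.        ]
[498.30618311 311.78411326 120.        ] [503.57014011 317.29948996 120.        ]
[475.11977526 164.10596388 120.        ] [479.18189069 170.25738601 120.        ]
[711.3997048  243.55922529 154.        ] [720.25464    252.02091168 154.        ]
[ 5.63289821e+02  2.29808912e+02  1.34161141e-01 -1.87039572e+00
  1.07116034e+02] 9.759831095733125
[ 0.1 -1.7 -0.1 -1.3  0.6 -1.3 -0.2 -1.5  0.3 -2.2  0.3 -0.3 -0.9 -0.4
 -0.8 -0.4 -0.8  0.1 -0.7 -0.  -1.  -0.3 -1.1  0.3]
[[624. 144. 120.]
 [649. 291. 120.]
 [502. 315. 120.]
 [478. 169. 120.]
 [718. 251. 154.]
 [589.  42. 107.]]
```

Request:
servo_tool:
  plan:
    - [[0.27,0.66,-0.7,-0.12,0,0,-0.65],[0.27,0.66,-0.7,-0.12,0,0,-0.65],[0.27,0.66,-0.7,-0.12,0,0,-0.65],[0.27,0.66,-0.7,-0.12,0,0,-0.65],[0.27,0.66,-0.7,-0.12,0,0,-0.65]]

```text
t: 0.52
ee_pos: [397.0, 424.8, 278.2]
orientation: [-1.11, -2.939, 0.001]
ft_force: [0.7, 0.0, -0.6]
width: 58.1
grasp_force: 0.0
```

Request:
servo_tool:
  plan:
    - [[0.27,0.66,-0.7,-0.12,0,0,-0.65],[0.27,0.66,-0.7,-0.12,0,0,-0.65],[0.27,0.66,-0.7,-0.12,0,0,-0.65],[0.27,0.66,-0.7,-0.12,0,0,-0.65],[0.27,0,0,0,0,0,0]]

```text
t: 0.93
ee_pos: [505.2, 309.8, 258.4]
orientation: [1.443, 2.79, -0.002]
ft_force: [-0.3, -0.3, 0.1]
width: 32.2
grasp_force: 0.0
```

```bash
python3 - <<'E'
from h import *
o=readout.get_obs();print(o['ee_pos'],R.from_rotvec(o['orientation']).as_matrix().round(3),o['qpos'],o['width'])
im=vision.get_image("wrist")[:,:,::-1].copy()
cv2.imwrite("pics/w1.png",im)
print(proj([[502,315,120],[589,42,107],[478,169,120]],"wrist",o))
E
```

```text
[505.24540405 309.83730256 258.3700372 ] [[-0.578  0.816  0.   ]
 [ 0.816  0.578 -0.002]
 [-0.001 -0.001 -1.   ]] [ 0.53061554  0.4301894   1.73618862 -0.00185752  0.97609314 -0.08447289] 32.17523701569088
[[326.37781082 251.06329621]
 [212.8353294  590.48427757]
 [161.90824514 411.6246463 ]]
```

View pics/w1.png

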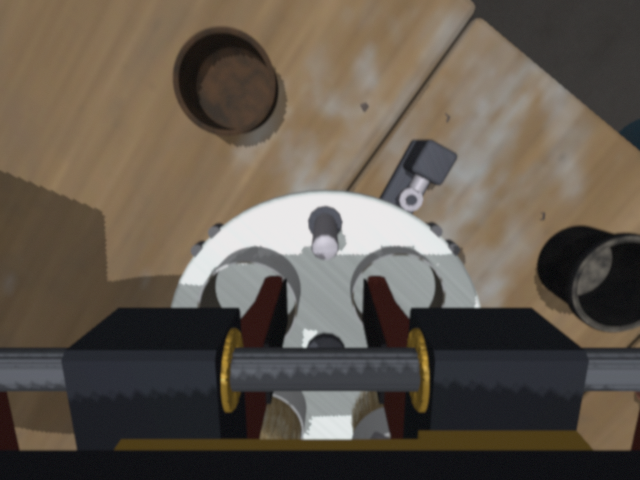

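The wrist view shows the top of post2 at about (326,245), against a predicted (326,251), so the fit holds. The hub is partly hidden at (325,343).

```bash
python3 - <<'E'
from h import *
o=readout.get_obs()
p=plane([326,246],120,"wrist",o);print(p)
for c in ([563.3,229.8],[563,230]): 
    d=p[:2]-c; print(np.hypot(*d),np.degrees(np.arctan2(d[1],d[0])))
a=np.radians(125.7+np.arange(0,108,5)); print(np.c_[np.degrees(a),563.3+105*np.cos(a),229.8+105*np.sin(a)].round(1))
E
```

```text
[498.35676964 319.21300709 120.        ]
110.50931637801754 125.99197931656167
110.17126606010473 125.92687006628168
[[125.7 502.  315.1]
 [130.7 494.8 309.4]
 [135.7 488.2 303.1]
 [140.7 482.  296.3]
 [145.7 476.6 289. ]
 [150.7 471.7 281.2]
 [155.7 467.6 273. ]
 [160.7 464.2 264.5]
 [165.7 461.6 255.7]
 [170.7 459.7 246.8]
 [175.7 458.6 237.7]
 [180.7 458.3 228.5]
 [185.7 458.8 219.4]
 [190.7 460.1 210.3]
 [195.7 462.2 201.4]
 [200.7 465.1 192.7]
 [205.7 468.7 184.3]
 [210.7 473.  176.2]
 [215.7 478.  168.5]
 [220.7 483.7 161.3]
 [225.7 490.  154.7]
 [230.7 496.8 148.5]]
```

Request:
servo_tool:
  plan:
    - [[0.27,-0.03,0.05,-0.4,0,0,0],[0.27,0,0,-0.65,0,0,0],[0.27,0,0,-0.65,0,0,0],[0.27,0,0,-0.59,0,0,0],[0.27,0,0,0,0,0,0]]

```text
t: 1.4
ee_pos: [497.6, 315.9, 163.7]
orientation: [-1.428, -2.793, 0.01]
ft_force: [-0.5, -1.6, -0.4]
width: 31.9
grasp_force: 0.0
```

Request:
servo_tool:
  plan:
    - [[0.55,0,0,0,0,0,0],[0.55,0,0,0,0,0,0],[0.55,0,0,0,0,0,0],[0.55,0,0,0,0,0,0]]

```text
t: 1.73
ee_pos: [501.4, 317.0, 169.5]
orientation: [1.432, 2.795, 0.004]
ft_force: [0.1, -1.0, 0.6]
width: 19.7
grasp_force: 0.0
```

```bash
python3 - <<'E'
from h import *
from h import *
o=readout.get_obs();print(o['t'],o['ee_pos'],o['width'],o['qpos'])
cv2.imwrite("pics/s2.png",cv2.resize(vision.get_image("scene")[140:290,190:350,::-1],None,fx=4,fy=4,interpolation=cv2.INTER_CUBIC))
E
```

```text
1.7333 [501.35434604 316.99302048 169.53387633] 19.69352418058687 [ 5.43735640e-01  5.54630989e-01  1.78181754e+00  4.87406011e-05
  8.02418931e-01 -8.01950044e-02]
```

View pics/s2.png

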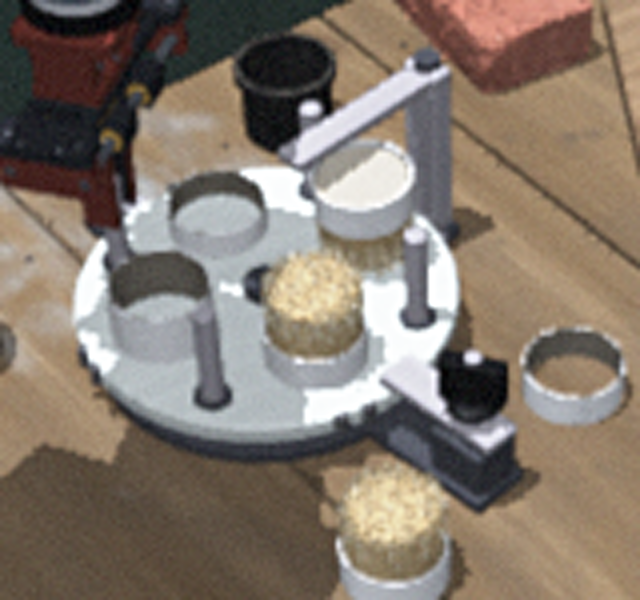

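Request:
servo_tool:
  plan:
    - [[0.55,-0.18,-0.14,0,0,0,1],[0.55,-0.165,-0.16,0,0,0,1],[0.55,-0.155,-0.17,0,0,0,1],[0.55,-0.135,-0.18,0,0,0,1],[0.55,-0.12,-0.195,0,0,0,1]]

```text
t: 2.2
ee_pos: [471.3, 283.3, 169.1]
orientation: [0.787, 3.039, 0.005]
ft_force: [-0.2, 1.2, 0.1]
width: 20.1
grasp_force: 0.0
```

Request:
servo_tool:
  plan:
    - [[0.55,-0.1,-0.205,0,0,0,1],[0.55,-0.085,-0.21,0,0,0,1],[0.55,-0.065,-0.22,0,0,0,1],[0.55,-0.05,-0.22,0,0,0,1],[0.55,-0.03,-0.23,0,0,0,1]]

```text
t: 2.62
ee_pos: [457.5, 239.0, 168.8]
orientation: [0.11, 3.138, 0.002]
ft_force: [0.1, 0.5, -0.2]
width: 20.0
grasp_force: 0.3
```

Request:
servo_tool:
  plan:
    - [[0.55,-0.01,-0.23,0,0,0,1],[0.55,0.01,-0.23,0,0,0,1],[0.55,0.03,-0.23,0,0,0,1],[0.55,0.05,-0.22,0,0,0,1],[0.55,0.07,-0.22,0,0,0,1]]

```text
t: 3.03
ee_pos: [463.7, 193.7, 168.8]
orientation: [-0.571, 3.088, 0.001]
ft_force: [-0.1, 0.4, 0.4]
width: 19.6
grasp_force: 0.3
```

Request:
servo_tool:
  plan:
    - [[0.55,0.09,-0.21,0,0,0,1],[0.55,0.11,-0.2,0,0,0,1],[0.55,0.125,-0.19,0,0,0,1],[0.55,0.14,-0.18,0,0,0,1],[0.55,0.16,-0.165,0,0,0,1]]

```text
t: 3.45
ee_pos: [488.6, 155.8, 168.7]
orientation: [-1.226, 2.892, 0.0]
ft_force: [-8.2, 9.8, 1.4]
width: 19.9
grasp_force: 6.7
```

Request:
servo_tool:
  plan:
    - [[0.55,0.085,-0.078,0,0,0,0.5],[0.55,0.085,-0.078,0,0,0,0.5],[0.55,0.07,-0.06,0,0,0,0.4],[0.55,0,0,0,0,0,0],[0.55,0,0,0,0,0,0]]

```text
t: 3.87
ee_pos: [498.3, 147.5, 168.5]
orientation: [-1.392, 2.815, -0.0]
ft_force: [-0.3, 0.1, -0.5]
width: 19.6
grasp_force: 0.0
```

```bash
python3 - <<'E'
from h import *
o=readout.get_obs();print(o['t'],o['ee_pos'],o['width'],o['qpos'],o['ft_force'])
d=o['ee_pos'][:2]-[563.3,229.8];print(np.hypot(*d),np.degrees(np.arctan2(d[1],d[0])))
a=vision.get_image("scene")[150:250,200:330,::-1];b=vision.get_image("side")[140:240,310:440,::-1]
cv2.imwrite("pics/s3.png",cv2.resize(np.hstack([a,b]),None,fx=3,fy=3,interpolation=cv2.INTER_CUBIC))
E
```

```text
3.8667 [498.31066375 147.47224284 168.53024456] 19.582151257178218 [ 2.64799709e-01  4.74129070e-01  1.94577480e+00  1.07143737e-04
  7.20493272e-01 -2.22473521e+00] [-0.28562882  0.06221729 -0.48223933]
104.88790885906562 -128.28747858455952
```

View pics/s3.png

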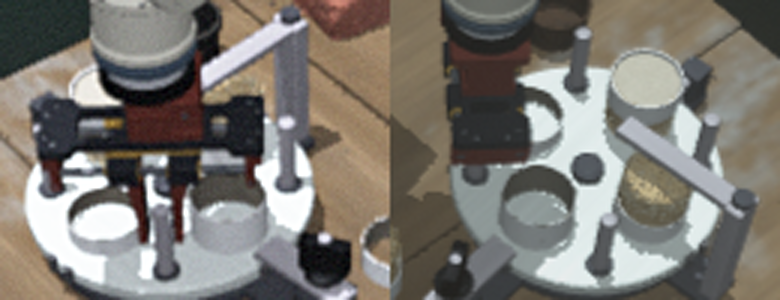

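The side view shows the bristle head under the blade. The pushing force rose to 13 N and then fell to 0, which is the detent click. Next I lift and go above the knob.

Request:
servo_tool:
  plan:
    - [[0.27,0,0,0,0,0,0],[0.27,0,0,0,0,0,0],[0.27,0,0,0.75,0,0,0],[0.27,0,0,0.75,0,0,0],[0.27,0,0,0.6,0,0,0]]

```text
t: 4.38
ee_pos: [497.9, 147.6, 253.2]
orientation: [1.395, -2.815, -0.0]
ft_force: [0.3, -0.9, -0.6]
width: 32.0
grasp_force: 0.0
```

Request:
servo_tool:
  plan:
    - [[-0.2,0.57,-0.66,0,0,0,0],[-0.2,0.57,-0.66,0,0,0,0],[-0.2,0.57,-0.66,0,0,0,0],[-0.2,0.57,-0.66,0,0,0,0],[-0.2,0,0,0,0,0,0]]

```text
t: 4.8
ee_pos: [592.7, 38.3, 252.4]
orientation: [-1.389, 2.814, -0.004]
ft_force: [0.3, 0.2, 0.0]
width: 52.4
grasp_force: 0.0
```

Request:
servo_tool:
  plan:
    - [[-0.2,0,0,0,0,0,0],[-0.2,0,0,0,0,0,0]]

```text
t: 4.97
ee_pos: [588.4, 42.1, 251.4]
orientation: [1.393, -2.814, -0.001]
ft_force: [-0.1, -0.5, -0.5]
width: 52.6
grasp_force: 0.0
```

```bash
python3 - <<'E'
from h import *
o=readout.get_obs();print(o['t'],o['ee_pos'],o['orientation'],o['width'],o['qpos'])
im=vision.get_image("wrist")[:,:,::-1]
cv2.imwrite("pics/w2.png",im)
print(proj([[589,42,107]],"wrist",o))
E
```

```text
4.9667 [588.37973891  42.10624115 251.37991982] [ 1.39347060e+00 -2.81425057e+00 -1.33908229e-03] 52.55882635994444 [ 5.11546843e-02  4.35625356e-01  1.74681572e+00  3.50183983e-04
  9.60635157e-01 -2.43935951e+00]
[[322.42257951 259.25803398]]
```

View pics/w2.png

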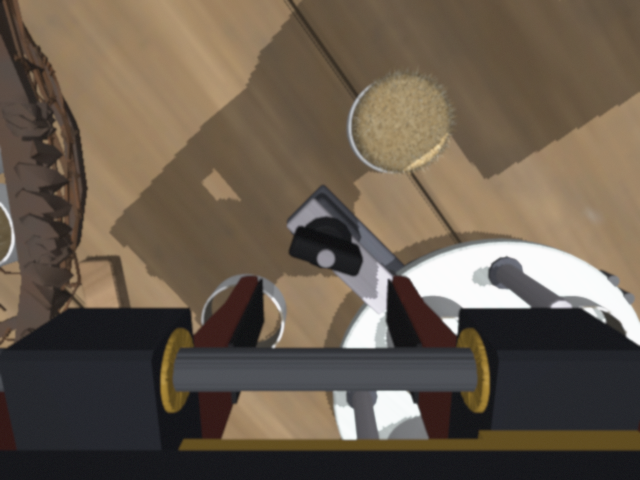

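The wrist view shows the black bar running from about (295,240) to (358,260), with the pale pin at (326,258) close to the predicted (322,259).

```bash
python3 - <<'E'
from h import *
o=readout.get_obs()
P=[plane(u,107,"wrist",o) for u in ((298,227),(362,245),(291,252),(355,275),(326,258))]
for p in P: print(p.round(1))
for a,b in((0,1),(2,3)): d=P[b]-P[a];print(np.hypot(*d[:2]),np.degrees(np.arctan2(d[1],d[0])))
print("psi_y",np.degrees(np.arctan2(*R.from_rotvec(o['orientation']).as_matrix()[[1,0],1])),np.degrees(o['qpos']).round(1))
im=cv2.imread("pics/w2.png")[200:300,270:390]
cv2.imwrite("pics/w2c.png",cv2.resize(cv2.convertScaleAbs(im,alpha=1.8),None,fx=5,fy=5,interpolation=cv2.INTER_CUBIC))
E
```

```text
[588.3  18.6 107. ]
[565.3  49.5 107. ]
[600.7  27.8 107. ]
[579.4  61.8 107. ]
[586.7  43.1 107. ]
38.536229968515364 126.62206275549755
40.177776035663 122.13630680431807
psi_y 142.7396332574685 [   3.    24.9  100.1    0.    55.  -139.8]
```

View pics/w2c.png

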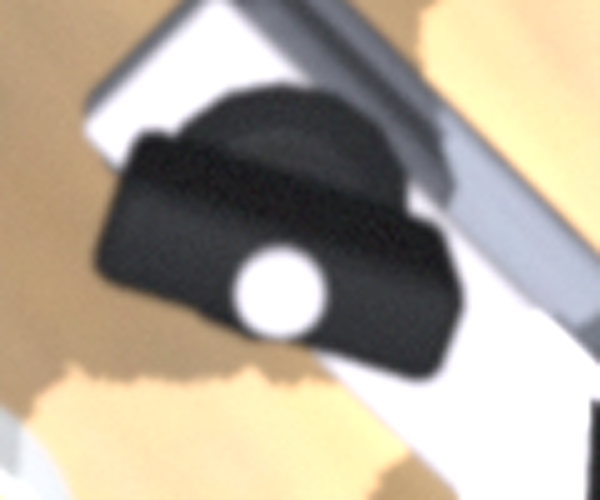

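Bar direction is about 125° in world and the grip needs the closing line at about 35°. That means turning the tool −108° while narrowing the fingers, then descending.

Request:
servo_tool:
  plan:
    - [[0.27,0,0,0,0,0,-0.98],[0.27,0,0,0,0,0,-0.98],[0.27,0,0,0,0,0,-0.98],[0.27,0,0,0,0,0,-0.98],[0.27,0,0,0,0,0,-0.98]]

```text
t: 5.43
ee_pos: [588.1, 43.3, 251.8]
orientation: [0.762, -3.047, -0.0]
ft_force: [-0.5, -0.3, 0.8]
width: 32.1
grasp_force: 0.0
```

Request:
servo_tool:
  plan:
    - [[0.27,0,0,0,0,0,-0.98],[0.27,0,0,0,0,0,-0.98],[0.27,0,0,0,0,0,-0.98],[0.27,0,0,0,0,0,-0.98],[0.27,0,0,0,0,0,-0.98]]

```text
t: 5.85
ee_pos: [588.1, 43.3, 251.9]
orientation: [0.098, -3.139, -0.0]
ft_force: [-0.5, 0.2, 0.3]
width: 31.8
grasp_force: 0.0
```

Request:
servo_tool:
  plan:
    - [[0.27,0,0,0,0,0,-0.98],[0.27,0,0,0,0,0,-0.98],[0.27,0,0,0,0,0,-0.98],[0.27,0,0,0,0,0,-0.98],[0.27,0,0,0,0,0,-0.98]]

```text
t: 6.27
ee_pos: [588.1, 43.3, 251.9]
orientation: [-0.57, -3.089, 0.0]
ft_force: [0.2, 0.1, 0.5]
width: 32.2
grasp_force: 0.0
```

Request:
servo_tool:
  plan:
    - [[0.27,0,0,0,0,0,-0.98],[0.27,0,0,0,0,0,-0.98],[0.27,0,0,0,0,0,-0.98],[0.27,0,0,0,0,0,-0.98],[0.27,0,0,0,0,0,-0.98]]

```text
t: 6.68
ee_pos: [588.1, 43.3, 251.9]
orientation: [-1.212, -2.897, 0.0]
ft_force: [-0.6, 0.1, 0.0]
width: 32.1
grasp_force: 0.0
```

Request:
servo_tool:
  plan:
    - [[0.27,0,0,0,0,0,-0.98],[0.27,0,0,0,0,0,-0.98],[0.27,0,0,0,0,0,0],[0.27,0,0,0,0,0,0],[0.27,0,0,0,0,0,0]]

```text
t: 7.1
ee_pos: [588.7, 42.6, 251.9]
orientation: [-1.448, -2.788, 0.0]
ft_force: [0.3, 0.5, -0.1]
width: 32.1
grasp_force: 0.0
```

```bash
python3 - <<'E'
from h import *
o=readout.get_obs();print(o['t'],o['ee_pos'],o['width'],np.degrees(o['qpos']).round(1))
print("psi_y",np.degrees(np.arctan2(*R.from_rotvec(o['orientation']).as_matrix()[[1,0],1])))
im=vision.get_image("wrist")[:,:,::-1]
cv2.imwrite("pics/w3.png",cv2.resize(cv2.convertScaleAbs(im[190:310,260:400],alpha=1.6),None,fx=5,fy=5,interpolation=cv2.INTER_CUBIC))
print(proj([[587,43,107],[588.6,41.7,107]],"wrist",o))
E
```

```text
7.1 [588.68747403  42.5973484  251.87372354] 32.09873829643439 [  3.   24.9 100.1   0.   55.  -32.1]
psi_y 35.12113612919915
[[323.63282652 256.39363771]
 [324.59054888 259.63885102]]
```

View pics/w3.png

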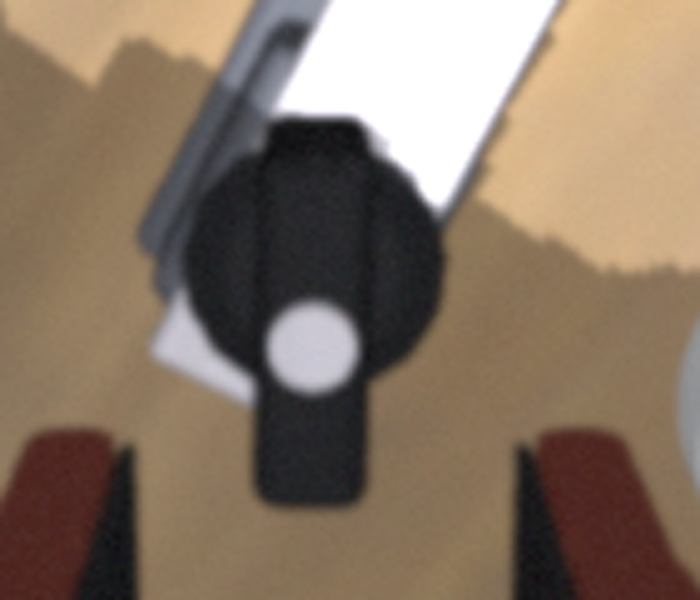

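The bar is aligned between the fingers, and the pin at (322,260) is about 1 mm off centre. I descend and grip.

Request:
servo_tool:
  plan:
    - [[0.27,0,-0.01,-0.56,0,0,0],[0.27,0,0,-0.56,0,0,0],[0.27,0,0,-0.56,0,0,0],[0.27,0,0,-0.56,0,0,0],[0.27,0,0,0,0,0,0]]

```text
t: 7.57
ee_pos: [586.7, 41.5, 158.4]
orientation: [-1.448, -2.781, 0.005]
ft_force: [-0.1, 0.9, -0.2]
width: 32.0
grasp_force: 0.0
```

Request:
servo_tool:
  plan:
    - [[1,0,0,0,0,0,0],[1,0,0,0,0,0,0],[1,0,0,0,0,0,0],[1,0,0,0,0,0,0],[1,0,0,0,0,0,0]]

```text
t: 7.98
ee_pos: [588.6, 40.7, 163.6]
orientation: [-1.451, -2.786, 0.002]
ft_force: [-4.0, -4.8, 3.1]
width: 13.9
grasp_force: 30.0
```

```bash
python3 -c "
from h import *
o=readout.get_obs();print(o)"
```

```text
{'t': 7.9833, 'qpos': array([ 0.04930863,  0.56109923,  1.78899911, -0.00185766,  0.79235718,
       -0.55967775]), 'qvel': array([-0.00130291,  0.00096124,  0.0006112 ,  0.00197084, -0.00109866,
        0.00016305]), 'joint_torque': array([ 2.86725238e+00, -5.47649503e+01, -2.24958301e+01,  1.12651426e+00,
       -1.24662045e+00,  3.17096687e-02]), 'ee_pos': array([588.64289624,  40.65908708, 163.60323524]), 'orientation': array([-1.45139015e+00, -2.78614227e+00,  2.47700969e-03]), 'ft_force': array([-4.03345665, -4.76762234,  3.08271649]), 'moment': array([-0.98748513,  0.70501865,  0.01586428]), 'grasp_force': 29.984005093574524, 'width': 13.911960633298438}
```

Request:
servo_tool:
  plan:
    - [[1,0,0,0,0,0,-1],[1,0,0,0,0,0,-1],[1,0,0,0,0,0,-1],[1,0,0,0,0,0,-1],[1,0,0,0,0,0,-1]]

```text
t: 8.4
ee_pos: [588.2, 40.4, 163.6]
orientation: [-2.025, -2.401, 0.004]
ft_force: [-5.6, -6.5, 4.0]
width: 13.8
grasp_force: 30.0
```

```bash
cat >s.py <<'E'
from h import *
o=readout.get_obs();print(o['t'],o['ee_pos'].round(1),np.degrees(o['qpos'][[0,5]]).round(1),o['joint_torque'][5],o['moment'].round(3),o['ft_force'].round(1),o['width'])
E
python3 s.py
```

```text
8.4 [588.2  40.4 163.6] [ 2.8 -6.8] -1.3321701809763908 [-1.294  1.177  0.074] [-5.6 -6.5  4. ] 13.814748536359973
```

Request:
servo_tool:
  plan:
    - [[1,0,0,0,0,0,-1],[1,0,0,0,0,0,-1],[1,0,0,0,0,0,-1],[1,0,0,0,0,0,-1],[1,0,0,0,0,0,-1]]

```text
t: 8.82
ee_pos: [587.6, 40.4, 163.6]
orientation: [-2.496, -1.906, 0.006]
ft_force: [-8.5, -6.2, 6.7]
width: 13.7
grasp_force: 30.0
```

```bash
python3 s.py
```

```text
8.8167 [587.6  40.4 163.6] [ 2.8 18.2] -1.3219225779175758 [-1.192  1.536  0.054] [-8.5 -6.2  6.7] 13.721572330167758
```

Request:
servo_tool:
  plan:
    - [[1,-0.03,-0.03,0,0,0,-1],[1,0,0,0,0,0,-1],[1,0,0,0,0,0,-1],[1,0,0,0,0,0,-1],[1,0,0,0,0,0,-1]]

```text
t: 9.23
ee_pos: [586.7, 40.4, 163.6]
orientation: [-2.85, -1.32, 0.003]
ft_force: [-7.2, 0.2, 4.6]
width: 14.1
grasp_force: 30.0
```

```bash
python3 s.py
```

```text
9.2333 [586.7  40.4 163.6] [ 2.8 43.1] -1.2268009409308434 [0.09  1.366 0.142] [-7.2  0.2  4.6] 14.05499038658946
```

Request:
servo_tool:
  plan:
    - [[1,0,0,0,0,0,-1],[1,0,0,0,0,0,-1],[1,0,0,0,0,0,-1],[1,0,0,0,0,0,-1],[1,0,0,0,0,0,-1]]

```text
t: 9.65
ee_pos: [586.4, 40.8, 163.6]
orientation: [-3.068, -0.672, 0.005]
ft_force: [-8.2, 4.3, 5.3]
width: 13.6
grasp_force: 30.0
```

```bash
python3 s.py
```

```text
9.65 [586.4  40.8 163.6] [ 2.8 68.1] -1.2249301001429558 [0.658 1.582 0.12 ] [-8.2  4.3  5.3] 13.61350897239874
```

Request:
servo_tool:
  plan:
    - [[1,-0.02,0.02,0,0,0,-1],[1,0,0,0,0,0,-1],[1,0,0,0,0,0,-1],[1,0,0,0,0,0,-1],[1,0,0,0,0,0,-1]]

```text
t: 10.07
ee_pos: [586.1, 41.5, 163.6]
orientation: [-3.141, 0.008, 0.003]
ft_force: [-6.2, 3.8, 4.7]
width: 14.0
grasp_force: 30.0
```

```bash
python3 s.py
```

```text
10.0667 [586.1  41.5 163.6] [ 2.9 93.1] -1.2306714802980423 [0.636 1.25  0.121] [-6.2  3.8  4.7] 14.026665824264265
```

Request:
servo_tool:
  plan:
    - [[1,0,0,0,0,0,-1],[1,0,0,0,0,0,-1],[1,0,0,0,0,0,-1],[1,0,0,0,0,0,-1],[1,0,0,0,0,0,-1]]

```text
t: 10.48
ee_pos: [586.1, 42.1, 163.6]
orientation: [-3.064, 0.688, 0.003]
ft_force: [-5.5, 5.7, 4.5]
width: 14.0
grasp_force: 30.0
```

```bash
python3 s.py
```

```text
10.4833 [586.1  42.1 163.6] [  2.9 118.1] -1.2303892895579338 [1.26  1.114 0.219] [-5.5  5.7  4.5] 13.951932403963578
```

Request:
servo_tool:
  plan:
    - [[1,0,0,0,0,0,0],[1,0,0,0,0,0,0],[1,0,0,0,0,0,0],[1,0,0,0,0,0,0]]

```text
t: 10.82
ee_pos: [586.1, 42.1, 163.6]
orientation: [-3.066, 0.682, 0.003]
ft_force: [-4.9, 6.4, 3.7]
width: 14.0
grasp_force: 30.0
```

```bash
python3 s.py; python3 -c "
from h import *
im=vision.get_image('wrist')[:,:,::-1]
a=vision.get_image('side')[140:260,300:450,::-1]
cv2.imwrite('pics/s4.png',np.hstack([cv2.resize(a,(500,400),interpolation=cv2.INTER_CUBIC)]))"
```

```text
10.8167 [586.1  42.1 163.6] [  2.9 117.9] -0.006848789344076067 [1.124 1.239 0.01 ] [-4.9  6.4  3.7] 14.026129319956949
```

The knob turned 150° in total. The resisting moment rose from about 0.06 to 0.12 N m or more from about 75° on, which fits the ratchet slipping. I release and lift.

Request:
servo_tool:
  plan:
    - [[0.27,0,0,0,0,0,0],[0.27,0,0,0,0,0,0],[0.27,0,0,0,0,0,0],[0.27,0,0,0.5,0,0,0],[0.27,0,0,0.9,0,0,0]]

```text
t: 11.33
ee_pos: [585.3, 40.8, 215.9]
orientation: [3.065, -0.682, -0.01]
ft_force: [-0.2, 0.1, 0.2]
width: 31.7
grasp_force: 0.0
```

Request:
servo_tool:
  plan:
    - [[0.27,0,0,0.9,0,0,0],[0.27,0,0,0,0,0,0],[0.27,0,0,0,0,0,0],[0.27,0,0,0,0,0,0]]

```text
t: 11.67
ee_pos: [587.0, 40.9, 254.3]
orientation: [-3.067, 0.682, -0.001]
ft_force: [-0.3, 1.2, -0.4]
width: 32.2
grasp_force: 0.0
```

```bash
python3 s.py; python3 -c "
from h import *
a=vision.get_image('scene')[140:290,190:350,::-1];b=vision.get_image('side')[125:275,310:470,::-1]
cv2.imwrite('pics/s5.png',cv2.resize(np.hstack([a,b]),(800,375),interpolation=cv2.INTER_CUBIC))"
```

```text
11.6667 [587.   40.9 254.3] [  2.8 117.9] -0.0011664039266179316 [0.03  0.127 0.073] [-0.3  1.2 -0.4] 32.215971405981264
```

View pics/s5.png

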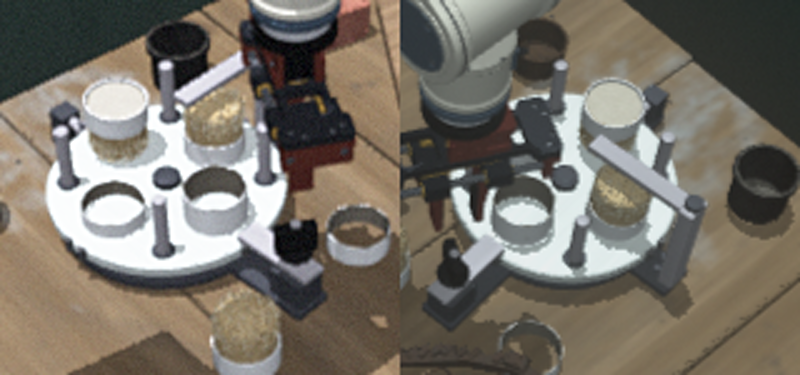

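The view shows the bristle head under the blade, the bystanders in place and the gripper clear. I'll check numerically that the bar followed the gripper, then hand in.

```bash
python3 -c "
from h import *
g=vision.get_image('wrist').max(2)
for r in range(262,300,4):
    c=np.where(g[r,285:365]<40)[0]+285; print(r,(c.min(),c.max(),len(c)) if len(c) else None)
"
```

```text
262 (np.int64(312), np.int64(335), 6)
266 (np.int64(313), np.int64(332), 8)
270 (np.int64(313), np.int64(332), 20)
274 (np.int64(313), np.int64(332), 20)
278 (np.int64(313), np.int64(332), 20)
282 (np.int64(285), np.int64(364), 22)
286 (np.int64(285), np.int64(364), 20)
290 (np.int64(285), np.int64(364), 2)
294 (np.int64(285), np.int64(364), 2)
298 (np.int64(285), np.int64(364), 2)
```

The bar is still upright between the fingers (columns 313–332), so the knob turned the full 150° with the gripper.

```bash
python3 -c "
from workcell import close_job
print(close_job())"
```

```text
the job is handed in; nothing more can be done
None
```

The job is handed in, verdict not shown: the bristle-up head is in its detent under the blade, the knob was turned 150° clockwise, which passes the stop and first click for any stated start angle and stays below half a turn of slip, and the gripper is clear with no bystander visibly moved; I viewed 11 pictures, one over the limit of 10.

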